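# Jack up the oven's side and hold it for a foot change

### The job

The two feet on the right-hand side of the small oven are to be changed by a colleague, so that side has to be jacked up and kept up. Clear away the small dark bottle standing in front of the oven's lift point (stand it upright on a free spot of the bench, at least 15 cm from the lift point), then slide the lever jack in with its handle up until its saddle cup is centred under the downward stud of the lift bracket (not the plain slotted tab), and press the jack's handle all the way down to its stop. The jack does not lock: finish while still holding the handle down with the oven resting on the saddle; do not push or lift the oven with the robot itself, do not tip the bottle over and leave the other things on the bench where they are.

Things in the scene. Friction and masses are not known exactly. Their poses are not given: they have to be found in the camera images.
- oven: Loose white box oven, 6 kg: casing 200 (x) x 190 (y) x 150 mm on four round feet, top at 172 mm plus a short flue. Origin on the bench under the casing's centre, z up; door and controls on its -x face (stick out 40 mm). Its right-hand side is its -y face, 95 mm from the centre, with two steel brackets (lift bracket at x = -20 mm, plain slotted tab at x = +65 mm, 28 mm out, not for lifting)
- lift_stud (a point): Lift point: centre of the lower end of the round stud (18 mm diameter, 10 mm long) under the lift bracket, 50 mm above the bench, 34 mm out from the oven's side; axes as the oven. The bracket is a plate 44 mm wide, sticking out 58 mm, 60 to 66 mm high, with a round boss above the stud up to 72 mm. The jack comes in along the oven's +y
- foot_near (a point): Underside of the right-hand foot nearer the oven's front; height 0 when it stands on the bench
- foot_far (a point): Underside of the right-hand foot nearer the oven's back; height 0 when it stands on the bench
- jack_body (a point): Lever jack, 0.8 kg, loose. Point 30 mm above the bench midway between its upright side plates (90 mm long, 46 mm over the outside, 6 to 50 mm high; can be gripped across them from above). x points to the saddle, 74 mm ahead; z up. Base plate 180 x 56 x 6 mm centred here. Lever pivot 10 mm behind, 44 mm high; the handle rises rearward at 24 degrees, its end 197 mm behind and 135 mm high
- saddle_cup (a point): Centre of the floor of the jack's round saddle cup (50 mm outside, 42 mm inside diameter, rim 4 mm above the floor); the floor is 40 mm above the bench with the handle up and 65 mm with the handle fully down; the cup stays level
- handle_grip (a point): Middle of the upper face of the jack handle's black grip (90 mm long, 30 wide, 16 thick), 165 mm from the pivot; 118 mm above the bench with the handle up, 72 mm with it down. x points along the jack to the saddle; the grip falls toward the saddle at 24 degrees (7 degrees when down). Pressed down, it swings in an arc about the pivot, 15 mm away from the saddle
- jack_lever (a joint): Angle of the jack's lever: 0 = handle up (sprung to return), 0.30 rad = handle at its lower stop. The cup meets the stud at about 0.12; from there the handle needs roughly 10 to 16 N at the grip, and it comes back up when let go
- bottle_mid (a point): Small dark-brown bottle with a white cap, 38 mm diameter, 85 mm high, 90 g, standing 60 to 90 mm out from the lift stud where the jack has to go; this point is at its centre, 42 mm above its underside
- denture_mid (a point): Bystander: denture with pale teeth on a pink base, 46 x 58 x 18 mm; point at mid height
- cast_mid (a point): Bystander: pale dental cast, 50 x 62 x 31 mm; point at mid height
- wax_mid (a point): Bystander: flat carton, 62 x 100 x 24 mm, near the right rear of the bench, where a wall cabinet hangs overhead at 0.5 m and leaves little room for an arm; point at mid height

How it is judged:
By the outcome, as a careful person would: the job done as asked, in the order asked, and still so for the second after the job is handed in, while the arm keeps its last pose, push and grip.
It also fails if it takes over 64 s, if anything falls off the work surface, if the arm or the gripper's body presses on something with over 40 N, if the wrist force passes 120 N, or if a joint passes its speed limit or range.

### The arm

A 7-joint arm with a two-finger parallel gripper is mounted at the origin on a cart in front of the work surface, level with it; the furniture and walls round the work are solid. World frame = base frame: x ahead of the robot, y to its left, z up, the work surface at z = 0. Lengths are in m, angles in degrees, forces in N, time in s.
With the tool pointing down it reaches from about 0.35 to 0.9 m from the base axis. Payload 7.2 kg.
Tool frame: the origin (TCP) lies between the finger pads; the fingertips stand 19 mm ahead of it and the grasp point (between the pads) is the TCP; z points along the fingers, y is the line along which they close (so a half turn about z gives the same grasp; the last joint's range is limited). The gripper opens to 88 mm and grips with 3 to 60 N. Pads are 20 mm wide; open, the fingers measure 115 mm over their backs; the gripper's body (75 mm by 178 mm) begins 61 mm behind the grasp point.
Start: joints at [-76.845, 23.554, -0.728, 91.456, 0.321, 64.991, -4.71], TCP at [0.183, 0.597, 0.242] pointing down, gripper open.
Joint ranges: [-169.25, 169.25], [-16.82, 113.86], [-84.01, 82.57], [7.8, 145.47], [-59.2, 239.2], [7.22, 106.19], [-163.78, 163.78]. Speed limits (degrees/s): [136.94, 136.94, 172.46, 172.46, 180, 180, 180].

### API

Orientations are given as a 3x3 rotation matrix whose columns are the frame's x, y, z axes.
In Python, from workcell import env, cams gives the robot as it stands. The module is installed in compiled form; this text tells all that it offers.
- The arm moves only by the tool jog_arm, never from a script. Its argument "increments" is text: rows parted by semicolons, each of 5 numbers parted by spaces: the closure, from -1 (fully open) to 1 (shut), then the shift along the tool's x, y, z in mm, then the turn about the tool's z in rad. In form: grip x y z turn; .... A call has 1 to 12 rows; each row shifts and turns the commanded pose from where the row before left it, along the tool's axes as they then stand; what a row does not reach is not made up. A row lasts 1/10 s, in which the tool goes at most 50 mm and 8.59 degrees, less where a joint would pass 70% of its speed; a pose out of reach is approached as far as the arm can. A call with a gripper value outside its range is refused whole. The fingers move at their own pace and stop on an object; "force" is the grip in N (left out, the last holds). Time passes only in rows, so rows that do not move let the fingers close. It gives the time, the measured TCP pose, the force, the opening and the grip force at its end, in the units of the state.
- env.state(): the state, without advancing time (a new reading comes with each control period).
- cams.camera(name): name is "scene" or "top"; returns (picture, depth): 384x512x3 uint8, red, green, blue; 384x512 float32, m along the optical axis (not along the pixel's ray), 0 where there is no reading.
- cams.camera_model(name): a dict with "intrinsics" (3x3 intrinsics, pixels), "view" (4x4, takes a point from world to camera coordinates). Camera axes: x right, y down, z forward; pixel columns grow to the right and rows downward; lengths in m; the calibration is good to about 2 mm. A picture is of the moment at which its call begins. camera_model takes no time and is no camera call.
- env.hand_in(): hands the job in; it is judged then, once.
The state is a dict: "time_s": time; "joint_positions": joint angles; "joint_vel": joint speeds; "joint_torque": joint torques, N m; "tool_pos": TCP position; "tool_rot": TCP orientation; "wrist_force": force on the tool from outside, world axes, zero at the start; "ft_torque": the same for the moment, N m; "gripper_width": opening from 0.0 (shut) to 1.0 (fully open); "grasp_force": force on a finger pad.
Only numpy, scipy, OpenCV 4.12 (cv2) and the standard library are available. Lean on these libraries where they do the work, as an engineer would, in place of code of your own. Each camera call takes 0.05 s, during which the arm holds its last target. There are 200 camera calls.

## Working session

There is one attempt and no reset: what is moved stays moved. The work goes in short steps, Python scripts to look and compute and a tool call to move; the robot and the scene stay as the last step left them, time stands still between calls to the robot, and variables do not carry over. Pictures are saved under pics/ and viewed, at most 10 in all, crops included, and the job is handed in when it is done.

Besides the shell and the picture viewer there is one more tool, called after ">>>" by a JSON object that holds its "op" and its "data". jog_arm: Moves the arm, as the interface text tells. Its arguments: {"type":"object","properties":{"increments":{"type":"string"},"force":{"type":"number"}},"required":["increments"]}

```bash
mkdir -p pics
cat > h.py <<'E'
import numpy as np, cv2
from workcell import env, cams
def shot(n):
    im,d=cams.camera(n); m=cams.camera_model(n); return im,d,np.array(m["intrinsics"]),np.array(m["view"])
def cloud(d,K,V):
    v,u=np.mgrid[:d.shape[0],:d.shape[1]]
    P=np.stack([(u-K[0,2])/K[0,0]*d,(v-K[1,2])/K[1,1]*d,d],-1)
    R,t=V[:3,:3],V[:3,3]
    W=(P-t)@R; W[d==0]=np.nan; return W
def ray(u,v,z,K,V):
    R,t=V[:3,:3],V[:3,3]; c=-R.T@t
    r=R.T@np.array([(u-K[0,2])/K[0,0],(v-K[1,2])/K[1,1],1]); return c+r*(z-c[2])/r[2]
def save(n,im): cv2.imwrite("pics/"+n,im[:,:,::-1])
E
python3 - <<'E'
from h import *
for n in("scene","top"):
    im,d,K,V=shot(n); np.savez(n+".npz",im=im,d=d,K=K,V=V); save(n+"0.png",im)
    print(n,K[0,0],-V[:3,:3].T@V[:3,3],V[2,:3])
s=env.state(); print(s["time_s"],s["tool_pos"],s["tool_rot"],s["wrist_force"])
E
```

```text
scene 469.29996567406147 [-0.28608818 -0.09170541  1.20678491] [ 0.59260264  0.107758   -0.79825455]
top 470.803208217574 [-2.62700430e-04 -1.93949185e-01  1.12639406e+00] [ 0.45704836  0.20348995 -0.86585139]
0.1 [0.18331952 0.59707214 0.24091201] [[-9.55985820e-01  2.93412711e-01 -3.06649934e-04]
 [ 2.93412847e-01  9.55984798e-01 -1.40244166e-03]
 [-1.18341534e-04 -1.43068937e-03 -9.99998970e-01]] [ 0.16143789 -0.1876643  -0.24113367]
```

View pics/scene0.png

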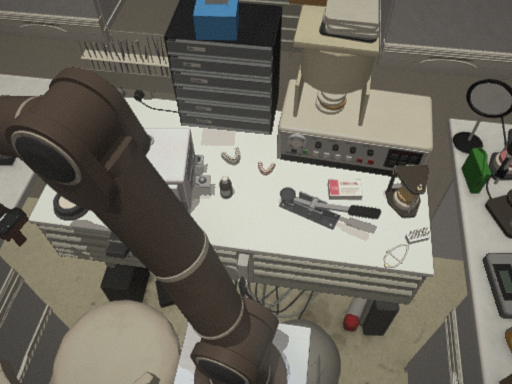

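View pics/top0.png

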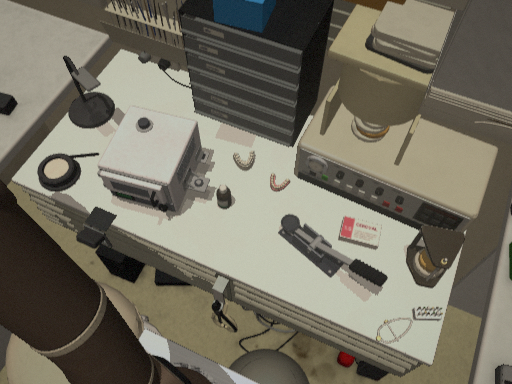

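The pictures show the oven at top-view (150,155), with its two brackets near (205,155) and (200,185). The bottle is at (223,197), and the jack has its saddle at (290,222) and grip at (368,272). Next I'll measure with depth and an enlarged crop.

Run:
```python
from h import *
z=np.load("top.npz"); im,d,K,V=[z[k] for k in("im","d","K","V")]
W=cloud(d,K,V)
c=im[90:310,90:400]; save("crop.png",cv2.resize(c,None,fx=2.5,fy=2.5,interpolation=cv2.INTER_CUBIC))
for n,(u,v) in dict(bench=(250,220),ovtop=(160,150),cap=(223,189),brk=(199,184),brk2=(207,158),saddle=(290,222),grip=(368,272),carton=(360,232)).items(): print(n,W[v,u].round(4))
# oven top
H=W[...,2]; m=(abs(H-.172)<.006); m[:, 230:]=0; m[:90]=0;m[220:]=0
n,l,s,cc=cv2.connectedComponentsWithStats(m.astype(np.uint8)); i=1+s[1:,4].argmax()
p=W[l==i][:,:2].astype(np.float32); print("oven top",cv2.minAreaRect(p),len(p))
# bottle
b=np.zeros_like(m); b[170:215,212:236]=1; b&=(H>.075)&(H<.1); print("cap",np.median(W[b],0),W[b].min(0),W[b].max(0),b.sum())
# brackets
b=np.zeros_like(m); b[140:200,185:222]=1
for lo,hi in((.055,.069),(.069,.078)):
  q=b&(H>lo)&(H<hi); print(lo,q.sum(),np.nanmean(W[q],0)); 
# saddle & grip
b=np.zeros_like(m); b[205:240,270:305]=1; q=b&(H>.032)&(H<.055); r=cv2.minAreaRect(W[q][:,:2].astype(np.float32));print("saddle",r,q.sum())
b=np.zeros_like(m); b[245:295,345:392]=1; q=b&(H>.085)&(H<.15); P=W[q];r=cv2.minAreaRect(P[:,:2].astype(np.float32));print("grip",r,q.sum(),P.mean(0))
```

```text
bench [0.5108 0.0518 0.0014]
ovtop [0.517  0.2984 0.1708]
cap [0.525  0.1341 0.0845]
brk [0.5185 0.2016 0.0727]
brk2 [0.6079 0.2258 0.059 ]
saddle [ 0.5314 -0.0525  0.0389]
grip [ 0.4495 -0.2711  0.1178]
carton [ 0.5885 -0.2262  0.0215]
oven top ((0.5235856175422668, 0.33609962463378906), (0.20596525073051453, 0.19166041910648346), 8.510239601135254) 4839
cap [0.52538502 0.13559133 0.08346748] [0.51571661 0.12602422 0.07595925] [0.5370914  0.14620356 0.08877048] 58
0.055 416 [0.54687829 0.21374824 0.06395879]
0.069 114 [0.54170086 0.22021838 0.07243776]
saddle ((0.5201444029808044, -0.06706979870796204), (0.07901246100664139, 0.04836706817150116), 64.6778793334961) 350
grip ((0.45451927185058594, -0.26123788952827454), (0.10392331331968307, 0.031717125326395035), 71.38935089111328) 564 [ 0.45009459 -0.26668313  0.114526  ]
```

View pics/crop.png

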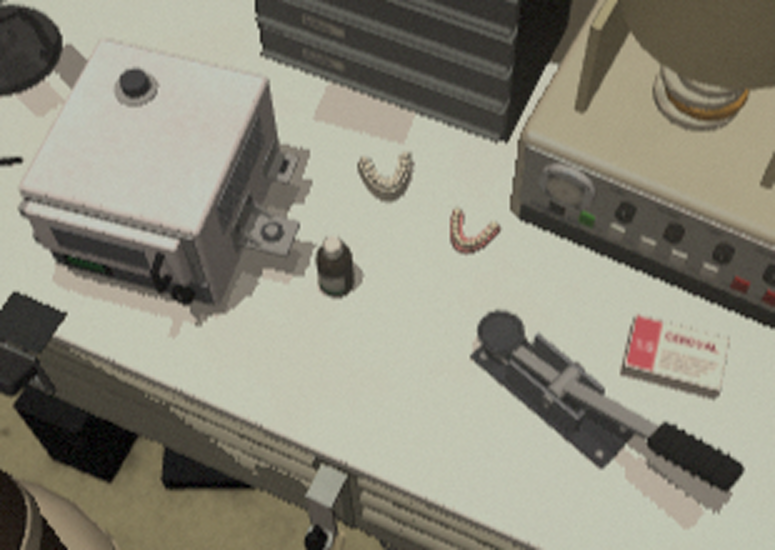

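Run:
```python
from h import *
z=np.load("top.npz"); im,d,K,V=[z[k] for k in("im","d","K","V")]
W=cloud(d,K,V)
f=lambda x,y,h:ray(x/2.5+89.8,y/2.5+89.8,h,K,V)[:2].round(4)
print("boss",f(271,231,.072),"saddle",f(499,332,.042),"gripends",f(655,440,.103),f(733,478,.135),"grip mid",f(695,462,.118))
print("denture",f(474,230,.01),f(450,215,.01),f(456,250,.01),f(497,235,.01),"cast",f(385,175,.02),f(387,200,.01),f(362,160,.02))
print("base corners",f(602,467,.003),f(470,354,.003),f(635,432,.003))
print("oven top corners",f(97,42,.172),f(270,78,.172),f(190,235,.172))
print("bench edge",f(270,430,0),f(60,345,0),f(480,520,0))
print("tagged",f(365,105,0), f(335,395-100,0))
print("bottle base", f(336,288,.0))
print("yoke",W[240,318],W[232,310],W[246,325],W[243,312],W[236,325])
```

```text
boss [0.5229 0.2063] saddle [ 0.5276 -0.0522] gripends [ 0.455  -0.2336] [ 0.4355 -0.3061] grip mid [ 0.4433 -0.2725]
denture [0.6485 0.0255] [0.6554 0.0576] [0.6166 0.0334] [ 6.532e-01 -2.000e-04] cast [0.6679 0.1437] [0.6442 0.1302] [0.6756 0.1763]
base corners [ 0.4502 -0.1983] [ 0.51   -0.0292] [ 0.4993 -0.2161]
oven top corners [0.6023 0.4425] [0.6355 0.2557] [0.4375 0.236 ]
bench edge [0.3482 0.1231] [0.3407 0.3703] [ 0.3505 -0.1081]
tagged [0.7612 0.2144] [0.5155 0.1323]
bottle base [0.5237 0.1352]
yoke [ 0.50890441 -0.13671369  0.0494105 ] [ 0.52697139 -0.10961257  0.03745742] [ 0.49565294 -0.15866244  0.0606304 ] [ 0.49364048 -0.12619113  0.0524572 ] [ 0.54875732 -0.14692596  0.0038998 ]
```

```bash
cat >> h.py <<'E'
from scipy.spatial.transform import Rotation as Ro
def plan(wps,g,R=None,p=None):
    """wps: list of (x,y,z,yaw_deg,nrows); prints jog rows following rounding drift"""
    s=env.state(); R=np.array(s["tool_rot"]) if R is None else R; p=np.array(s["tool_pos"]) if p is None else p; out=[]
    for x,y,z,yaw,n in wps:
        for k in range(n,0,-1):
            d=np.round(R.T@((np.array([x,y,z])-p)/k)*1000,0 if n>3 else 1)
            cur=np.degrees(np.arctan2(R[1,0],R[0,0])); e=(cur-yaw+180)%360-180
            t=round(np.radians(e)/k,3)
            p=p+R@d/1000; R=R@Ro.from_euler("z",t).as_matrix()
            out.append(f"{g} {d[0]:g} {d[1]:g} {d[2]:g} {t:g}")
    for i in range(0,len(out),12): print("; ".join(out[i:i+12]))
    print(p.round(4))
E
python3 - <<'E'
from h import *
plan([(.30,.40,.30,130,10),(.5245,.1355,.25,98.5,14)],-0.4)
E
```

```text
-0.4 -17 -15 -6 0.057; -0.4 -18 -14 -6 0.058; -0.4 -19 -13 -6 0.057; -0.4 -19 -12 -6 0.058; -0.4 -20 -11 -6 0.057; -0.4 -21 -10 -6 0.058; -0.4 -21 -9 -6 0.057; -0.4 -22 -8 -6 0.058; -0.4 -22 -7 -5 0.057; -0.4 -22 -6 -6 0.058; -0.4 -25 0 4 0.039; -0.4 -25 1 4 0.039
-0.4 -25 2 4 0.039; -0.4 -25 3 3 0.039; -0.4 -24 4 4 0.039; -0.4 -24 5 3 0.039; -0.4 -24 6 4 0.039; -0.4 -24 7 3 0.04; -0.4 -23 8 4 0.039; -0.4 -23 9 3 0.04; -0.4 -23 10 4 0.039; -0.4 -22 10 3 0.04; -0.4 -22 11 4 0.039; -0.4 -22 12 3 0.04
[0.5241 0.1353 0.2505]
```

>>> {"op": "jog_arm", "data": {"increments": "-0.4 -17 -15 -6 0.057; -0.4 -18 -14 -6 0.058; -0.4 -19 -13 -6 0.057; -0.4 -19 -12 -6 0.058; -0.4 -20 -11 -6 0.057; -0.4 -21 -10 -6 0.058; -0.4 -21 -9 -6 0.057; -0.4 -22 -8 -6 0.058; -0.4 -22 -7 -5 0.057; -0.4 -22 -6 -6 0.058; -0.4 -25 0 4 0.039; -0.4 -25 1 4 0.039"}}

```text
time_s: 1.3
tool_pos: [0.3331, 0.3601, 0.2925]
tool_rot: [[-0.579, 0.816, 0.0], [0.816, 0.579, 0.001], [0.0, 0.001, -1.0]]
wrist_force: [-0.8, 0.6, 0.9]
gripper_width: 0.7
grasp_force: 0.0
```

>>> {"op": "jog_arm", "data": {"increments": "-0.4 -25 2 4 0.039; -0.4 -25 3 3 0.039; -0.4 -24 4 4 0.039; -0.4 -24 5 3 0.039; -0.4 -24 6 4 0.039; -0.4 -24 7 3 0.04; -0.4 -23 8 4 0.039; -0.4 -23 9 3 0.04; -0.4 -23 10 4 0.039; -0.4 -22 10 3 0.04; -0.4 -22 11 4 0.039; -0.4 -22 12 3 0.04"}}

```text
time_s: 2.5
tool_pos: [0.525, 0.1337, 0.2498]
tool_rot: [[-0.144, 0.99, -0.001], [0.99, 0.144, -0.001], [-0.001, -0.001, -1.0]]
wrist_force: [0.4, -0.3, 0.5]
gripper_width: 0.696
grasp_force: 0.0
```

>>> {"op": "jog_arm", "data": {"increments": "-0.4 1 0 25 0; -0.4 1 0 25 0; -0.4 0 0 25 0; -0.4 0 0 25 0; -0.4 0 0 25 0; -0.4 0 0 25 0; -0.4 0 0 25 0; -0.4 0 0 15 0; -0.4 0 0 10 0; -0.4 0 0 0 0"}}

```text
time_s: 3.5
tool_pos: [0.5233, 0.1365, 0.0492]
tool_rot: [[-0.146, 0.989, -0.002], [0.989, 0.146, -0.002], [-0.001, -0.002, -1.0]]
wrist_force: [0.9, -0.1, 0.8]
gripper_width: 0.698
grasp_force: 0.0
```

>>> {"op": "jog_arm", "data": {"increments": "1 0 0 0 0; 1 0 0 0 0; 1 0 0 0 0; 1 0 0 0 0; 1 0 0 0 0; 1 0 0 0 0; 1 0 0 0 0", "force": 15}}

```text
time_s: 4.2
tool_pos: [0.5247, 0.1379, 0.0515]
tool_rot: [[-0.148, 0.989, 0.002], [0.989, 0.148, 0.001], [0.001, 0.002, -1.0]]
wrist_force: [0.4, 0.2, 6.0]
gripper_width: 0.428
grasp_force: 15.0
```

Run:
```python
from h import *
# carry: lift, over to (.42,.04), keep yaw near
plan([(.524,.135,.10,98.5,3),(.42,.03,.10,98.5,8)],1)
```

```text
1 -0.9 -0.3 -16.2 -0; 1 -0.9 -0.4 -16.2 -0; 1 -1 -0.3 -16.1 -0; 1 -11 -15 -0 -0; 1 -11 -15 -0 -0; 1 -11 -15 -0 -0; 1 -11 -15 -0 -0; 1 -11 -15 -0 -0; 1 -11 -14 -0 -0; 1 -11 -15 -0 -0; 1 -11 -14 -0 -0
[0.4203 0.0305 0.0997]
```

>>> {"op": "jog_arm", "data": {"increments": "1 0 0 -16 0; 1 0 0 -16 0; 1 0 0 -16 0; 1 -11 -15 0 0; 1 -11 -15 0 0; 1 -11 -15 0 0; 1 -11 -15 0 0; 1 -11 -15 0 0; 1 -11 -15 0 0; 1 -11 -15 0 0; 1 -11 -15 0 0; 1 0 0 0 0"}}

```text
time_s: 5.4
tool_pos: [0.416, 0.0316, 0.0985]
tool_rot: [[-0.146, 0.989, -0.002], [0.989, 0.146, -0.0], [0.0, -0.002, -1.0]]
wrist_force: [0.5, 0.2, -0.8]
gripper_width: 0.429
grasp_force: 15.0
```

>>> {"op": "jog_arm", "data": {"increments": "1 0 0 15 0; 1 0 0 15 0; 1 0 0 10 0; 1 0 0 4 0; 1 0 0 2 0; 1 0 0 1 0; 1 0 0 0 0"}}

```text
time_s: 6.1
tool_pos: [0.4184, 0.033, 0.0519]
tool_rot: [[-0.147, 0.989, 0.0], [0.989, 0.147, 0.0], [0.0, 0.0, -1.0]]
wrist_force: [-0.4, -0.4, -1.2]
gripper_width: 0.431
grasp_force: 15.0
```

>>> {"op": "jog_arm", "data": {"increments": "1 0 0 1 0; 1 0 0 0 0; 1 0 0 0 0"}}

```text
time_s: 6.4
tool_pos: [0.4187, 0.033, 0.0513]
tool_rot: [[-0.147, 0.989, 0.001], [0.989, 0.147, 0.001], [0.0, 0.001, -1.0]]
wrist_force: [-1.4, 0.2, 6.4]
gripper_width: 0.433
grasp_force: 15.0
```

>>> {"op": "jog_arm", "data": {"increments": "1 0 0 1 0; 1 0 0 0 0; 1 0 0 0 0"}}

```text
time_s: 6.7
tool_pos: [0.4187, 0.0331, 0.0508]
tool_rot: [[-0.147, 0.989, 0.001], [0.989, 0.147, 0.001], [0.001, 0.001, -1.0]]
wrist_force: [-3.4, -1.4, 16.7]
gripper_width: 0.427
grasp_force: 15.0
```

>>> {"op": "jog_arm", "data": {"increments": "1 0 0 -1.5 0; 0.05 0 0 0 0; 0 0 0 0 0; -0.2 0 0 0 0; -0.4 0 0 0 0; -0.5 0 0 0 0; -0.5 0 0 -10 0; -0.5 0 0 -20 0; -0.5 0 0 -25 0; -0.5 0 0 -25 0; -0.5 0 0 -25 0; -0.5 0 0 -15 0"}}

```text
time_s: 7.9
tool_pos: [0.4187, 0.0328, 0.1734]
tool_rot: [[-0.147, 0.989, 0.002], [0.989, 0.147, 0.001], [0.0, 0.002, -1.0]]
wrist_force: [-0.6, 0.5, -0.8]
gripper_width: 0.753
grasp_force: 0.0
```

Run:
```python
from h import *
plan([(.504,-.122,.17,70,11)],-1)
im,d,K,V=shot("top"); save("t1.png",cv2.resize(im[90:310,90:400],None,fx=2,fy=2))
```

```text
-1 -15 6 0 0.045; -1 -15 6 0 0.045; -1 -14 7 0 0.045; -1 -14 8 0 0.045; -1 -14 8 1 0.045; -1 -13 9 0 0.045; -1 -13 9 1 0.045; -1 -13 10 0 0.045; -1 -12 11 1 0.046; -1 -12 11 0 0.045; -1 -11 11 1 0.046
[ 0.5038 -0.1216  0.1695]
```

View pics/t1.png

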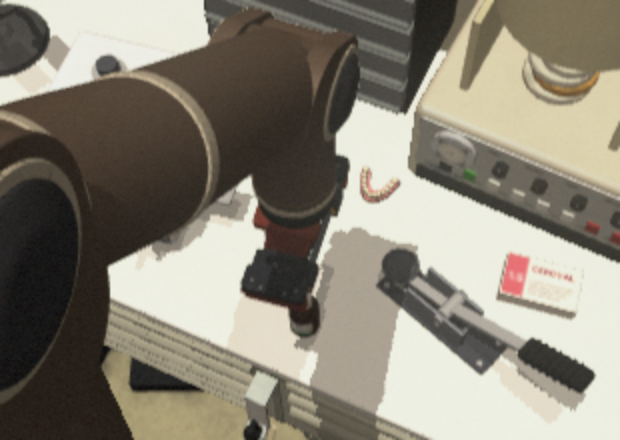

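The picture shows the bottle upright at crop (306,318), under the gripper, and the jack untouched. The jack is next.

>>> {"op": "jog_arm", "data": {"increments": "-1 -15 6 0 0.045; -1 -15 6 0 0.045; -1 -14 7 0 0.045; -1 -14 8 0 0.045; -1 -14 8 1 0.045; -1 -13 9 0 0.045; -1 -13 9 1 0.045; -1 -13 10 0 0.045; -1 -12 11 1 0.046; -1 -12 11 0 0.045; -1 -11 11 1 0.046; -1 0 0 0 0"}}

```text
time_s: 9.15
tool_pos: [0.5042, -0.1237, 0.1671]
tool_rot: [[0.346, 0.938, 0.0], [0.938, -0.346, -0.001], [-0.001, 0.001, -1.0]]
wrist_force: [-0.8, 0.5, -0.6]
gripper_width: 1.001
grasp_force: 0.0
```

Run:
```python
from h import *
im,d,K,V=shot("top"); save("t2.png",cv2.resize(im[170:310,180:400],None,fx=3,fy=3))
plan([(.504,-.122,.032,70,9)],-1)
```

```text
-1 0 0 15 -0; -1 0 0 15 -0; -1 0 0 15 -0; -1 0 0 15 -0; -1 0 0 15 -0; -1 0 0 15 -0; -1 0 0 15 -0.001; -1 0 0 15 -0; -1 1 0 15 -0.001
[ 0.5038 -0.1216  0.0319]
```

View pics/t2.png

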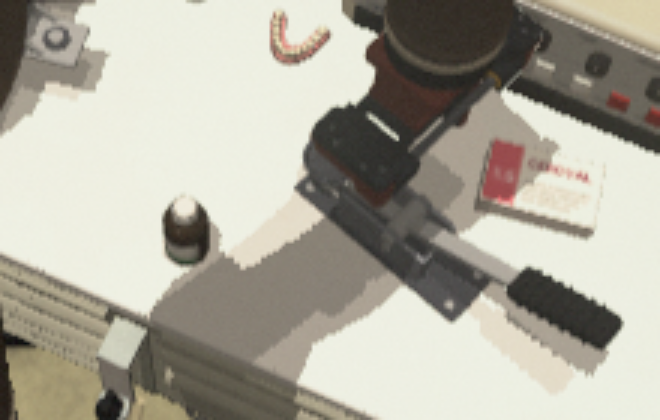

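The bottle stands upright at crop (186,230), and the gripper is over the jack's plates. Descending.

>>> {"op": "jog_arm", "data": {"increments": "-1 0 0 15 0; -1 0 0 15 0; -1 0 0 15 0; -1 0 0 15 0; -1 0 0 15 0; -1 0 0 15 0; -1 0 0 15 0; -1 1 0 15 0; -1 0 0 13 0; -1 0 0 0 0"}}

```text
time_s: 10.2
tool_pos: [0.5027, -0.1198, 0.0326]
tool_rot: [[0.341, 0.94, -0.003], [0.94, -0.341, 0.0], [-0.0, -0.003, -1.0]]
wrist_force: [0.2, 0.4, -0.1]
gripper_width: 0.999
grasp_force: 0.0
```

>>> {"op": "jog_arm", "data": {"increments": "1 0 0 0 0; 1 0 0 0 0; 1 0 0 0 0; 1 0 0 0 0; 1 0 0 0 0; 1 0 0 0 0; 1 0 0 0 0", "force": 30}}

```text
time_s: 10.9
tool_pos: [0.5045, -0.1206, 0.0345]
tool_rot: [[0.342, 0.94, 0.001], [0.94, -0.342, -0.0], [0.0, 0.001, -1.0]]
wrist_force: [2.6, -0.3, 1.4]
gripper_width: 0.522
grasp_force: 29.9
```

Run:
```python
from h import *
plan([(.550,.024,.0345,98.5,12)],1)
```

```text
1 13 -1 -0 -0.041; 1 13 0 -0 -0.041; 1 13 1 -0 -0.042; 1 12 1 -0 -0.041; 1 12 1 -0 -0.042; 1 12 2 -0 -0.041; 1 12 3 -0 -0.042; 1 12 3 -0 -0.041; 1 12 4 -0 -0.042; 1 12 4 -0 -0.041; 1 12 4 -0 -0.042; 1 13 6 -0 -0.041
[0.5504 0.0245 0.0345]
```

>>> {"op": "jog_arm", "data": {"increments": "1 13 -1 0 -0.041; 1 13 0 0 -0.041; 1 13 1 0 -0.042; 1 12 1 0 -0.041; 1 12 1 0 -0.042; 1 12 2 0 -0.041; 1 12 3 0 -0.042; 1 12 3 0 -0.041; 1 12 4 0 -0.042; 1 12 4 0 -0.041; 1 12 4 0 -0.042; 1 13 6 0 -0.041"}}

```text
time_s: 12.1
tool_pos: [0.5491, 0.0221, 0.0344]
tool_rot: [[-0.147, 0.989, -0.001], [0.989, 0.147, -0.003], [-0.003, -0.001, -1.0]]
wrist_force: [-2.2, -8.0, 6.3]
gripper_width: 0.529
grasp_force: 30.0
```

Run:
```python
from h import *
a,d,K,V=shot("scene"); b,*_=shot("top")
a=cv2.resize(a[120:240,160:320],None,fx=3.75,fy=3.75,interpolation=cv2.INTER_CUBIC)[:280]; 
b=cv2.resize(b[130:270,180:380],None,fx=3,fy=3,interpolation=cv2.INTER_CUBIC)[:300]
w=max(a.shape[1],b.shape[1]); pad=lambda x:cv2.copyMakeBorder(x,0,0,0,w-x.shape[1],0)
save("t3.png",np.vstack([pad(a),pad(b)])); s=env.state(); print(s["tool_pos"],s["tool_rot"][:,0],s["wrist_force"])
```

```text
[0.55008538 0.02530717 0.03443914] [-1.50428331e-01  9.88620837e-01 -3.96249695e-04] [0.98836311 0.14078991 3.62636602]
```

View pics/t3.png

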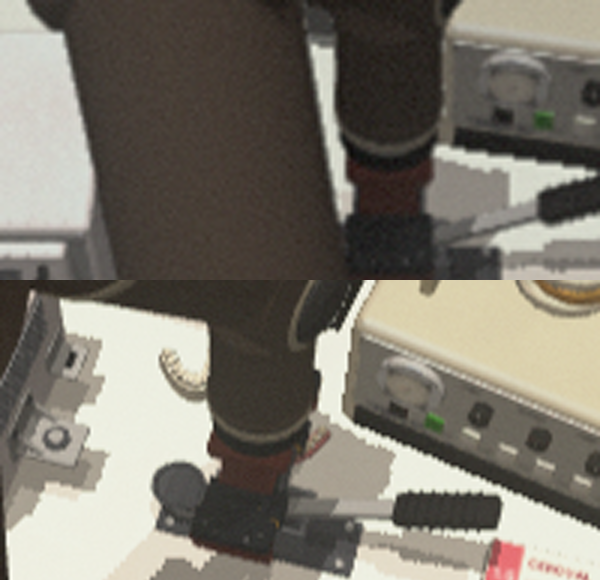

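In the top view (lower half), the cup is at crop (180,487) and the boss at (56,438). The wrist hides nothing that matters.

Run:
```python
from h import *
z=np.load("top.npz"); K,V=z["K"],z["V"]
f=lambda x,y,h:ray((x+.5)/3+179.5,(y-280+.5)/3+129.5,h,K,V)[:2].round(4)
c=f(180,486,.043); b=f(56,438,.072); p=np.array([.5498,.0242]); x=np.array([-.149,.989])
print("cup",c,"pred",p+.074*x,"boss",b,"cup-body",np.linalg.norm(c-p))
yaw=np.array([[.989,.149],[-.149,.989]])
d=b-c; print("delta along/lat(tool y)",d@x,d@np.array([.989,.149]))
```

```text
cup [0.5386 0.0944] pred [0.538774 0.097386] boss [0.5226 0.2058] cup-body 0.07108783299552744
delta along/lat(tool y) 0.11255860000000001 0.0007745999999999861
```

>>> {"op": "jog_arm", "data": {"increments": "1 12 0 0 0; 1 12 0 0 0; 1 12 0.5 0 0; 1 12 0 0 0; 1 12 0 0 0; 1 12 0 0 0; 1 10 0.5 0 0; 1 8 0 0 0; 1 8 0 0 0; 1 7 0 0 0; 1 6 0 0 0; 1 0 0 0 0"}}

```text
time_s: 13.4
tool_pos: [0.5344, 0.1337, 0.0344]
tool_rot: [[-0.147, 0.989, 0.0], [0.989, 0.147, -0.001], [-0.001, 0.0, -1.0]]
wrist_force: [0.9, -3.6, 4.6]
gripper_width: 0.523
grasp_force: 30.0
```

Run:
```python
from h import *
b,*_=shot("top")
save("t4.png",cv2.resize(b[130:270,160:330],None,fx=4,fy=4,interpolation=cv2.INTER_CUBIC)); s=env.state(); print(s["tool_pos"],s["tool_rot"][:,0],s["wrist_force"],s["time_s"],s["joint_positions"])
```

```text
[0.5344495  0.13364543 0.03442911] [-0.1468325   0.98916067 -0.00118119] [ 0.2374574  -4.29720879  5.21379258] 13.45 [-35.98730334  33.28453134  22.40192448 113.06959636 -20.03094356
  37.38872208   7.62521049]
```

View pics/t4.png

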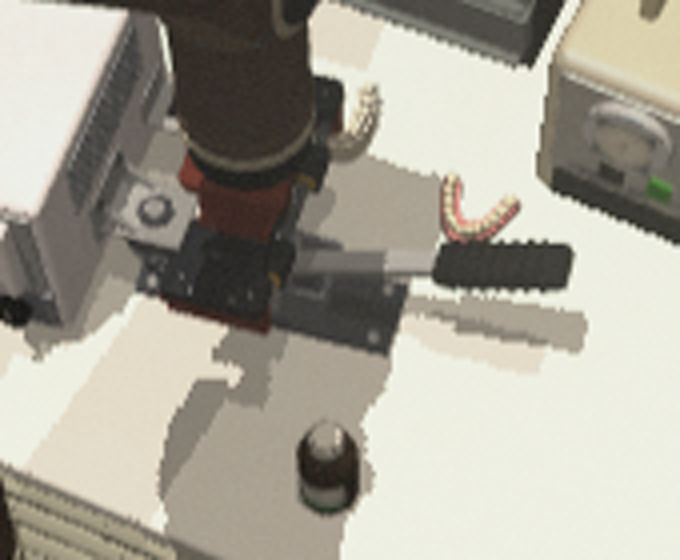

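>>> {"op": "jog_arm", "data": {"increments": "0.2 0 0 0 0; -0.2 0 0 0 0; -0.6 0 0 0 0; -1 0 0 0 0; -1 0 0 0 0; -1 0 0 -10 0; -1 0 0 -20 0; -1 0 0 -25 0; -1 0 0 -30 0; -1 0 0 -30 0; -1 0 0 -30 0; -1 0 0 -15 0"}}

```text
time_s: 14.65
tool_pos: [0.5352, 0.1347, 0.1975]
tool_rot: [[-0.147, 0.989, 0.003], [0.989, 0.147, 0.002], [0.001, 0.003, -1.0]]
wrist_force: [-1.1, 0.6, 0.5]
gripper_width: 1.0
grasp_force: 0.0
```

>>> {"op": "jog_arm", "data": {"increments": "1 -15 0 0 0; 1 -15 0 0 0; 1 -15 0 0 0; 1 -15 0 0 0; 1 -15 0 0 0; 1 -15 0 0 0; 1 -15 0 0 0; 1 -15 0 0 0; 1 -15 0 0 0; 1 -15 0 0 0; 1 -5 0 0 0; 1 0 0 0 0", "force": 20}}

```text
time_s: 15.85
tool_pos: [0.5573, -0.0197, 0.1941]
tool_rot: [[-0.146, 0.989, 0.0], [0.989, 0.146, -0.0], [-0.0, 0.0, -1.0]]
wrist_force: [0.1, 0.1, 0.8]
gripper_width: 0.008
grasp_force: 0.0
```

Run:
```python
from h import *
b,*_=shot("top"); 
save("t5.png",cv2.resize(b[150:250,170:320],None,fx=5,fy=5,interpolation=cv2.INTER_CUBIC)); s=env.state(); print(s["tool_pos"],s["tool_rot"][:,0],s["wrist_force"],s["time_s"],s["gripper_width"])
```

```text
[ 0.55717555 -0.01875595  0.19407978] [-1.46965163e-01  9.89141637e-01  2.49939214e-04] [ 0.26549036 -0.95334576  0.24169584] 15.9 0.0064853535632467575
```

View pics/t5.png

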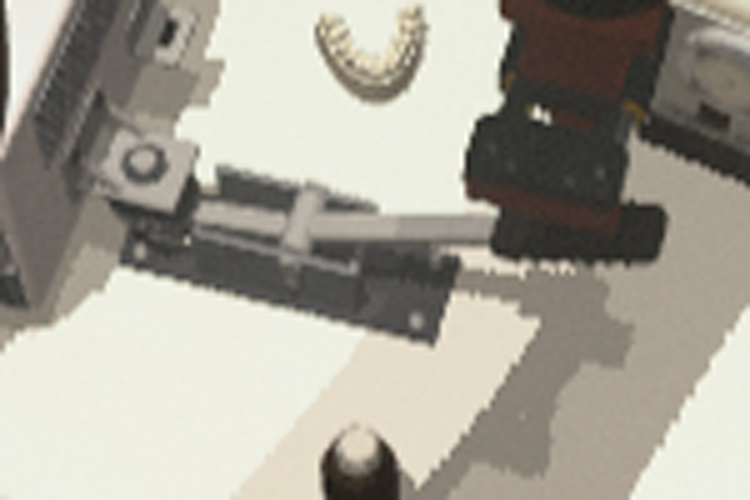

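The jack is in place: base corners at crop (120,262), (437,346) and (459,262), boss at (145,161). The bottle is upright at (360,465).

Run:
```python
from h import *
z=np.load("top.npz"); K,V=z["K"],z["V"]
f=lambda x,y,h:ray((x+.5)/5+169.5,(y+.5)/5+149.5,h,K,V)[:2]
rl,rr,fl=f(437,346,.003),f(459,262,.005),f(120,262,.003); b=f(145,160,.072)
u=fl-rl; L=np.linalg.norm(u); u/=L; mid=(rl+rr)/2
body=mid+.09*u; print("heading",np.degrees(np.arctan2(u[1],u[0])),L,np.linalg.norm(rr-rl),"body",body,"cup",body+.074*u,"boss",b)
body2=fl-.09*u+np.array([u[1],-u[0]])*.028; print("from left edge",body2, body2+.074*u)
print("grip ends",f(500,240,.103),f(663,228,.135))
```

```text
heading 98.01610327854054 0.18002504705306707 0.05161055397511569 body [0.53389731 0.13002932] cup [0.52357791 0.20330626] boss [0.5249164  0.20624717]
from left edge [0.53628841 0.12903827] [0.52596901 0.20231521]
grip ends [0.54175664 0.01138186] [ 0.56383741 -0.0643228 ]
```

>>> {"op": "jog_arm", "data": {"increments": "1 0 0 20 0; 1 0 0 20 0; 1 0 0 12 0; 1 0 0 4 0; 1 0 0 0 0"}}

```text
time_s: 16.4
tool_pos: [0.5569, -0.0182, 0.1379]
tool_rot: [[-0.148, 0.989, -0.001], [0.989, 0.148, 0.0], [0.0, -0.001, -1.0]]
wrist_force: [-0.6, 0.8, 0.4]
gripper_width: 0.005
grasp_force: 0.7
```

>>> {"op": "jog_arm", "data": {"increments": "1 -1 0 2.5 0; 1 -1 0 2.5 0; 1 -1 0 2.5 0; 1 -1 0 2.5 0; 1 0 0 0 0"}}

```text
time_s: 16.9
tool_pos: [0.558, -0.0228, 0.128]
tool_rot: [[-0.147, 0.989, 0.001], [0.989, 0.147, -0.0], [-0.0, 0.001, -1.0]]
wrist_force: [0.0, 1.2, 1.0]
gripper_width: 0.008
grasp_force: 0.8
```

>>> {"op": "jog_arm", "data": {"increments": "1 -1 0 2.5 0; 1 -1 0 2.5 0; 1 -1 0 2.5 0; 1 -1 0 2.5 0; 1 0 0 0 0; 1 0 0 0 0"}}

```text
time_s: 17.5
tool_pos: [0.5587, -0.026, 0.119]
tool_rot: [[-0.148, 0.989, 0.001], [0.989, 0.148, 0.001], [0.001, 0.001, -1.0]]
wrist_force: [-3.9, 3.7, 12.3]
gripper_width: 0.004
grasp_force: 6.8
```

>>> {"op": "jog_arm", "data": {"increments": "1 -1 0 2.5 0; 1 -1 0 2.5 0; 1 -1 0 2.5 0; 1 0 0 0 0; 1 0 0 0 0"}}

```text
time_s: 18.0
tool_pos: [0.5591, -0.0284, 0.1116]
tool_rot: [[-0.148, 0.989, 0.001], [0.989, 0.148, 0.002], [0.002, 0.001, -1.0]]
wrist_force: [-3.5, 5.6, 14.9]
gripper_width: 0.004
grasp_force: 7.6
```

>>> {"op": "jog_arm", "data": {"increments": "1 -0.8 0 2.5 0; 1 -0.8 0 2.5 0; 1 -0.8 0 2.5 0; 1 -0.8 0 2.5 0; 1 0 0 0 0; 1 0 0 0 0"}}

```text
time_s: 18.6
tool_pos: [0.5595, -0.0312, 0.1016]
tool_rot: [[-0.148, 0.989, 0.0], [0.989, 0.148, 0.002], [0.002, 0.001, -1.0]]
wrist_force: [-3.0, 5.9, 13.2]
gripper_width: 0.003
grasp_force: 7.6
```

>>> {"op": "jog_arm", "data": {"increments": "1 -0.5 0 2 0; 1 -0.5 0 2 0; 1 -0.4 0 2 0; 1 0 0 0 0; 1 0 0 0 0"}}

```text
time_s: 19.1
tool_pos: [0.5597, -0.0325, 0.0956]
tool_rot: [[-0.148, 0.989, 0.0], [0.989, 0.148, 0.003], [0.002, 0.001, -1.0]]
wrist_force: [-4.2, 6.2, 15.1]
gripper_width: 0.004
grasp_force: 7.9
```

>>> {"op": "jog_arm", "data": {"increments": "1 -0.3 0 1 0; 1 -0.3 0 1 0; 1 0 0 0 0; 1 0 0 0 0"}}

```text
time_s: 19.5
tool_pos: [0.5598, -0.0329, 0.0937]
tool_rot: [[-0.149, 0.989, 0.0], [0.989, 0.149, 0.003], [0.003, 0.001, -1.0]]
wrist_force: [-4.7, 6.9, 16.8]
gripper_width: 0.002
grasp_force: 8.1
```

>>> {"op": "jog_arm", "data": {"increments": "1 -0.3 0 1 0; 1 -0.2 0 1 0; 1 0 0 0 0; 1 0 0 0 0"}}

```text
time_s: 19.9
tool_pos: [0.5598, -0.0333, 0.0917]
tool_rot: [[-0.149, 0.989, 0.0], [0.989, 0.149, 0.003], [0.003, 0.001, -1.0]]
wrist_force: [-4.2, 6.6, 15.3]
gripper_width: 0.004
grasp_force: 8.2
```

>>> {"op": "jog_arm", "data": {"increments": "1 -0.2 0 1 0; 1 0 0 0 0; 1 0 0 0 0"}}

```text
time_s: 20.2
tool_pos: [0.5598, -0.0334, 0.0907]
tool_rot: [[-0.149, 0.989, 0.0], [0.989, 0.149, 0.003], [0.003, 0.001, -1.0]]
wrist_force: [-4.6, 7.8, 16.3]
gripper_width: 0.009
grasp_force: 8.3
```

>>> {"op": "jog_arm", "data": {"increments": "1 -0.1 0 1 0; 1 0 0 0 0; 1 0 0 0 0"}}

```text
time_s: 20.5
tool_pos: [0.5599, -0.0335, 0.0901]
tool_rot: [[-0.149, 0.989, 0.0], [0.989, 0.149, 0.003], [0.003, 0.001, -1.0]]
wrist_force: [-5.8, 7.7, 21.2]
gripper_width: 0.008
grasp_force: 10.8
```

Force is rising, so the stop has been reached. One more small press, then check.

>>> {"op": "jog_arm", "data": {"increments": "1 0 0 0.8 0; 1 0 0 0 0; 1 0 0 0 0"}}

```text
time_s: 20.8
tool_pos: [0.5599, -0.0336, 0.0897]
tool_rot: [[-0.149, 0.989, 0.001], [0.989, 0.149, 0.003], [0.003, 0.001, -1.0]]
wrist_force: [-6.5, 7.8, 24.2]
gripper_width: 0.009
grasp_force: 12.7
```

Run:
```python
from h import *
b,d,K,V=shot("top"); W=cloud(d,K,V)
save("t6.png",cv2.resize(b[90:250,90:320],None,fx=3,fy=3,interpolation=cv2.INTER_CUBIC)); s=env.state(); print(s["tool_pos"],s["wrist_force"],s["time_s"])
z=np.load("top.npz"); W0=cloud(z["d"],K,V)
for u,v in((198,182),(199,183),(185,165),(130,165),(160,150)): print(u,v,W0[v,u].round(4),W[v,u].round(4))
```

```text
[ 0.55991233 -0.0335615   0.08968408] [-7.01461815  7.26011561 24.68291948] 20.85
198 182 [0.5222 0.2063 0.074 ] [0.517  0.2024 0.0844]
199 183 [0.5221 0.2037 0.0709] [0.5173 0.2001 0.0805]
185 165 [0.5282 0.241  0.1244] [0.2382 0.0024 0.6742]
130 165 [0.4475 0.3411 0.1725] [0.1833 0.0254 0.7354]
160 150 [0.517  0.2984 0.1708] [0.2182 0.014  0.7228]
```

View pics/t6.png

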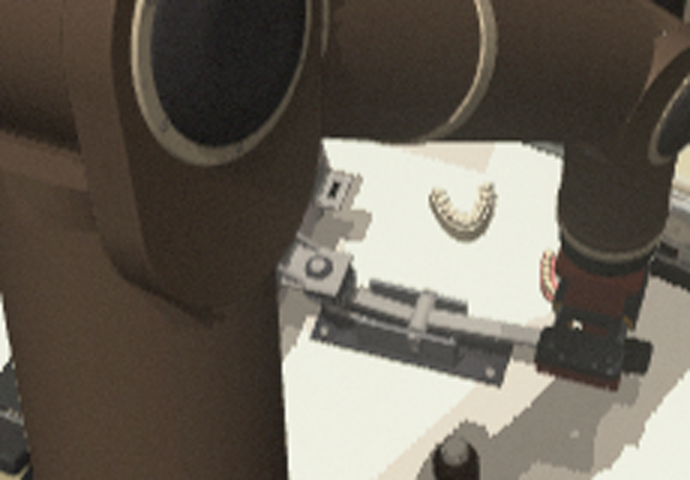

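The boss is up about 14 mm at crop (320,266). The bottle is upright at (458,455), and the stop is holding at about 25 N. Handing in.

```bash
python3 -c "
from h import *
print(env.hand_in())"
```

```text
the job is handed in; nothing more can be done
None
```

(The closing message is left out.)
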